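# Hang the second shelf arm on the slotted uprights

### The job

Put the second shelf arm up: pick the loose yellow arm off the bench, hook its claws into the empty slotted upright at the same level as the arm that already hangs on the other upright, and press it down until it is fully home and its sprung catch snaps out and locks. Feel your way in and press firmly but never force it, leave the other things on the bench alone, and let go of the arm.

Things in the scene. Friction and masses are not known exactly. Their poses are not given: they have to be found in the camera images.
- bracket: Loose yellow shelf arm, 0.3 to 0.5 kg, lying right way up. Origin: rear (mounting) face, mid width, level with the underside; z up, +x the way its claws point. Beam 28 wide, 22 high, x -150 to 0, black lip 34 high at the front end; upstand channel 8 deep, 118 high at the rear with a folded top flange; gussets out to x -42.
- grip (a point): Good place to grip the loose arm, across its 28 mm wide beam: x -80, y 0, z 11 of the arm, near its centre of mass; arm's axes. Pushed at the claws, the arm can pitch between the pads.
- flange (a point): Where to press the hooked arm down: top of the upstand's flange, x -16, y 0, z 122 of the arm; arm's axes. Flange 28 wide, 4 thick, x -31 to -5. The upright stands 35 mm higher than the flange of an arm that is home.
- claw (a point): Underside of the arm's lower claw neck, on the mounting face, z 22 of the arm; arm's axes. Steel claws on the centre line: 5 wide, stick out 9 mm in x; neck 8 high; at its end a hook 4.5 thick hangs 18 mm below the neck's underside, leaving a 4.5 mm gap to the mounting face.
- claw_high (a point): The same point of the upper claw, 80 mm above claw.
- catch (a joint): Sprung catch of the loose arm between its claws (steel nose, red tab in front): metres pushed in; 0 = out, stop 0.008. Nose 5 wide, 4 proud of the mounting face, flat top at z 54.5 of the arm, ramp below to z 44. Pressed down it rides over a strip (5 mm in; 10 rising to 14 to 26 N); 3 mm from home it gives and snaps out below: locked. Over 30 N is forcing it.
- upright_free: Empty white slotted upright, fixed: 34 wide, 285 high. Origin: bottom centre of its front face; z up, +x into the face, away from the robot. 6 slots 6.5 wide, 34 high on the centre line, lower edges at z 30, 70, 110, 150, 190, 230; face 3 thick, 18 free behind; the 6 mm strips between slots bulge 3 mm forward. Its height changes from run to run.
- seat (a point): Middle of the lower edge of the free upright's fourth slot from below, on its front face, z 150 of the upright; upright's axes. Same level as the hung arm's lower claw. Arm home: claw lies here, axes match. Claws enter with claw 18 to 26 mm above it, till the mounting face lies on the upright; lowered to about 12 mm the arm hangs by itself on hooks and catch.
- upright_set: The other upright, same make and height, 170 mm left or right of the free one, with the fixed yellow arm that hangs home on it, 150 long towards the robot, beam underside 128 and flange top 250 mm above this origin. Origin and axes as for the free one.
- dish: Bystander: steel bowl, 90 across, 26 high, origin under its centre.
- screwdriver: Bystander: orange-handled screwdriver lying on the bench.
- wrench: Bystander: steel wrench lying on the bench.
- spool: Bystander: red spool, 60 across, 40 high.
- oil_can: Bystander: blue spray can, 60 across, 150 high, standing.
- carton: Bystander: open cardboard box 120 x 100 x 70.
- crimper: Bystander: red-handled pliers, about 150 long, lying on the bench.
There are look-alikes about, which are no part of the job. What is shaped like the bracket but blue or green is not meant.

How it is judged (in metres and radians):
On the way, in this order (a step that is already met when the one before it is completed fails the run):
1. the claws are hooked through the free upright's slots, with the arm still above its seat (x of claw in the frame of seat above -0.004 m and z of claw in the frame of seat between 0.005 and 0.03 m and horizontal distance between claw and seat below 0.005 m), for 0.1 s.
2. the arm is down on its seat and the catch has sprung out (distance between claw and seat below 0.004 m and value of joint catch below 0.002 m), for 0.1 s.
At the end, for the whole second after the job is handed in: The arm hangs on the free upright at the other arm's level: claw point within 4 mm of the seat point, catch out (joint below 2 mm), square to the upright (within 0.06 rad upright, 0.08 rad in yaw), at rest and let go, bystanders within 30 mm of where they stood (all of step 2 and angle between the z axis of bracket and the z axis of upright_free, either way round below 0.06 rad and angle between the x axis of bracket and the x axis of upright_free, either way round below 0.08 rad and linear speed of bracket below 0.01 m/s); the robot touches nothing.
It fails at once if the claws are rammed against the upright with more than 30 N while the arm is still above its slots' edges, not yet lowered (contact force between bracket and upright_free above 30 N and z of claw in the frame of seat above 0.017 m).
It fails at once if the arm is forced against the upright with more than 60 N (all contacts together, about what 35 N of pressing makes) (contact force between bracket and upright_free above 60 N).
It fails at once if a bystander on the bench is pushed more than 30 mm (distance of any of dish, screwdriver, wrench, spool, oil_can, carton, crimper from where it was at the start of the episode above 0.03 m).
It also fails if it takes over 72 s, if anything falls off the work surface, if the arm or the gripper's body presses on something with over 40 N, if the wrist force passes 120 N, or if a joint passes its speed limit or range.

### The arm

A 6-joint arm with a two-finger parallel gripper is mounted at the origin on the work surface. World frame = base frame: x ahead of the robot, y to its left, z up, the work surface at z = 0. Lengths are in mm, angles in rad, forces in N, time in s.
With the tool pointing down it reaches from about 275 to 750 mm from the base axis. Payload 10.2 kg.
Tool frame: the origin (TCP) lies at the very end of the fingers, on their centre line; the grasp point (between the pads) lies 19 mm behind it; z points along the fingers, y is the line along which they close (so a half turn about z gives the same grasp; the last joint's range is limited). The gripper opens to 88 mm and grips with 3 to 60 N. Pads are 18 mm wide; open, the fingers measure 123 mm over their backs; the gripper's body (75 mm by 187 mm) begins 45 mm behind the grasp point.
Start: joints at [-0.223, 0.313, 1.498, -0, 1.331, -0.223], TCP at [525.006, -0.014, 238.72] pointing down, gripper open.
Joint ranges: [-2.94, 2.94], [-0.97, 2.17], [0.19, 2.56], [-1.23, 4.37], [0.02, 3.11], [-2.88, 2.88]. Speed limits (rad/s): [2.39, 2.39, 3.01, 3.14, 3.14, 3.14].

### API

Orientations are given as a unit quaternion [w, x, y, z].
In Python, from station import manip gives the robot as it stands.
- The arm moves only by the shell command python3 -m handwheel 'ROWS' [FORCE]. ROWS is JSON, a list that holds one entry, the list of rows, each a list of 5 numbers: the opening, from 0 (shut) to 1 (fully open), then the shift along the tool's x, y, z in units of 40 mm (1.0 is 40 mm), then the turn about the tool's z in units of 6 degrees (1.0 is 6 degrees). In form: [[[grip, dx, dy, dz, twist], ...]]. A call has 1 to 12 rows; each row shifts and turns the commanded pose from where the row before left it, along the tool's axes as they then stand; what a row does not reach is not made up. A row lasts 1/10 s, in which the tool goes at most 50 mm and 8.59 degrees, less where a joint would pass 70% of its speed; a pose out of reach is approached as far as the arm can. A call is refused whole if a number of a shift passes 1 or a number of a turn 1, either way. A call with a gripper value outside its range is refused whole. The fingers move at their own pace and stop on an object; FORCE is the grip in N (left out, the last holds). Time passes only in rows, so rows that do not move let the fingers close. It gives the time, the measured TCP pose, the force, the opening and the grip force at its end, in the units of the state.
- manip.get_obs(): the state, without advancing time (a new reading comes with each control period).
- manip.read_camera(name): name is "scene" or "side" or "wrist"; returns a dict with "frame" (400x640x3 uint8, blue, green, red), "fx", "fy", "cx", "cy" (pixels), "extrinsics" (4x4, takes a point from world to camera coordinates). Camera axes: x right, y up, looking along -z (the intrinsics and any distortion apply to the point x, -y, -z); pixel columns grow to the right and rows downward; lengths in mm; the calibration is good to about 2 mm. A picture is of the moment at which its call begins. There is no depth.
- manip.job_done(): hands the job in; it is judged then, once.
Trained networks look in a picture, given as the dict that the camera call returned (one of the last four; its "shot" number tells which), for a name from the list of things; names that differ only in an ending like _2 or _b are one class to them, and where a whole thing is asked for, a point or a joint stands for the part that bears it (a point fixed in the world has none). Each returns a list of dicts, best first, with "p" (0 to 1); they miss things now and then, are a little off and sometimes report something else, mostly with a low value. They report only what shows in the picture. A call takes as long as a camera call. They do not tell look-alikes from the thing itself.
- manip.recognise(target, picture): "rect" ([left, top, right, bottom] in pixels, round what is visible of it).
- manip.pinpoint(target, picture): "location" ([column, row] in pixels: a listed point, or the origin of a listed thing).
The state is a dict: "time_s": time; "joint_pos": joint angles; "joint_velocities": joint speeds; "tau": joint torques, N m; "eef_pos": TCP position; "eef_rot": TCP orientation; "contact_force": force on the tool from outside, world axes, zero at the start; "ft_torque": the same for the moment, N m; "width": finger opening in mm; "gripper_force": force on a finger pad.
Only numpy, scipy, OpenCV 4.12 (cv2) and the standard library are available. Lean on these libraries where they do the work, as an engineer would, in place of code of your own. Each camera call takes 0.05 s, during which the arm holds its last target. There are 200 camera calls.

## Working session

There is one attempt and no reset: what is moved stays moved. The work goes in short steps, Python scripts to look and compute and a shell command to move; the robot and the scene stay as the last step left them, time stands still between calls to the robot, and variables do not carry over. Pictures are saved under pics/ and viewed, at most 10 in all, crops included, and the job is handed in when it is done.

```bash
mkdir -p pics; ls
cat > h.py <<'E'
import numpy as np, cv2, json
from station import manip
def P(pic):
    E=np.array(pic["extrinsics"]); K=(pic["fx"],pic["fy"],pic["cx"],pic["cy"]); return E,K
def proj(pic,X):
    E,K=P(pic); c=E[:3,:3]@np.array(X,float)+E[:3,3]
    return np.array([K[2]+K[0]*c[0]/-c[2], K[3]+K[1]*c[1]/c[2]])
def ray(pic,uv):
    E,K=P(pic); d=np.array([(uv[0]-K[2])/K[0],-(uv[1]-K[3])/K[1],-1.])
    R=E[:3,:3]; d=R.T@d; return -R.T@E[:3,3], d/np.linalg.norm(d)
def tri(obs):
    A=np.zeros((3,3));b=np.zeros(3);L=[ray(*o) for o in obs]
    for o,d in L:
        M=np.eye(3)-np.outer(d,d);A+=M;b+=M@o
    X=np.linalg.solve(A,b)
    return X, [round(float(np.linalg.norm((np.eye(3)-np.outer(d,d))@(X-o))),1) for o,d in L]
def onz(pic,uv,z):
    o,d=ray(pic,uv); return o+d*(z-o[2])/d[2]
E
python3 - <<'E'
from h import *
o=manip.get_obs();print({k:np.round(v,3).tolist() for k,v in o.items()})
s=manip.read_camera("scene");d=manip.read_camera("side");w=manip.read_camera("wrist")
print([k for k in s])
cv2.imwrite("pics/scene.png",s["frame"]);cv2.imwrite("pics/ss.png",np.vstack([cv2.resize(d["frame"],(480,300)),cv2.resize(w["frame"],(480,300))]))
for n,p in (("scene",s),("side",d),("wrist",w)):
    print(n,np.round(ray(p,(320,200)),2).tolist())
    for t in ("bracket","grip","flange","claw","claw_high","upright_free","seat","upright_set"):
        print(t,[(np.round(r["location"]).tolist(),round(r["p"],2)) for r in manip.pinpoint(t,p)][:4])
    print([(np.round(r["rect"]).tolist(),round(r["p"],2)) for r in manip.recognise("bracket",p)])
E
```

```text
pics
{'time_s': 0.0, 'joint_pos': [-0.223, 0.313, 1.498, -0.0, 1.331, -0.223], 'joint_velocities': [-0.0, -0.001, 0.001, -0.001, 0.0, 0.001], 'tau': [-0.0, -40.222, -25.226, 0.069, 0.035, -0.0], 'eef_pos': [524.754, 0.032, 238.144], 'eef_rot': [-0.001, 0.707, 0.707, -0.0], 'contact_force': [0.602, -0.987, 0.414], 'ft_torque': [0.03, -0.05, 0.02], 'gripper_force': 0.0, 'width': 88.14}
['frame', 'fx', 'fy', 'cx', 'cy', 'extrinsics', 'shot']
scene [[1699.69, 293.25, 1436.04], [-0.68, -0.13, -0.72]]
bracket [([417.0, 187.0], 0.97), ([459.0, 281.0], 0.93), ([377.0, 246.0], 0.82), ([304.0, 267.0], 0.36)]
grip [([391.0, 228.0], 0.87), ([187.0, 210.0], 0.72), ([400.0, 189.0], 0.7), ([474.0, 269.0], 0.6)]
flange [([468.0, 258.0], 0.9), ([384.0, 220.0], 0.78), ([416.0, 168.0], 0.66), ([261.0, 250.0], 0.64)]
claw [([413.0, 183.0], 0.91), ([460.0, 280.0], 0.91), ([376.0, 243.0], 0.57)]
claw_high [([419.0, 167.0], 0.79), ([222.0, 223.0], 0.71), ([382.0, 223.0], 0.6), ([462.0, 263.0], 0.6)]
upright_free [([262.0, 253.0], 0.63), ([374.0, 247.0], 0.24)]
seat [([258.0, 228.0], 0.9)]
upright_set [([30
[... 223 characters left out ...]
]]
bracket [([243.0, 157.0], 0.83), ([334.0, 168.0], 0.54)]
grip [([251.0, 167.0], 0.92), ([314.0, 166.0], 0.86), ([433.0, 312.0], 0.57)]
flange [([239.0, 135.0], 0.65)]
claw [([243.0, 153.0], 0.78), ([336.0, 164.0], 0.56), ([404.0, 243.0], 0.5)]
claw_high [([238.0, 136.0], 0.7)]
upright_free [([401.0, 247.0], 0.88)]
seat [([410.0, 211.0], 0.66)]
upright_set [([397.0, 207.0], 0.57)]
[([294.0, 146.0, 333.0, 173.0], 0.86), ([232.0, 134.0, 269.0, 183.0], 0.8), ([355.0, 131.0, 419.0, 211.0], 0.24)]
wrist [[524.9, 75.86, 384.79], [0.02, -0.3, -0.95]]
bracket []
grip []
flange []
claw []
claw_high []
upright_free []
seat []
upright_set [([476.0, 118.0], 0.8)]
[([165.0, 143.0, 261.0, 283.0], 0.25)]
```

View pics/scene.png

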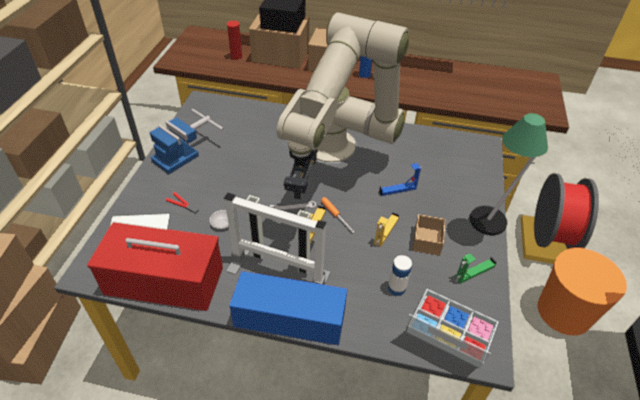

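View pics/ss.png

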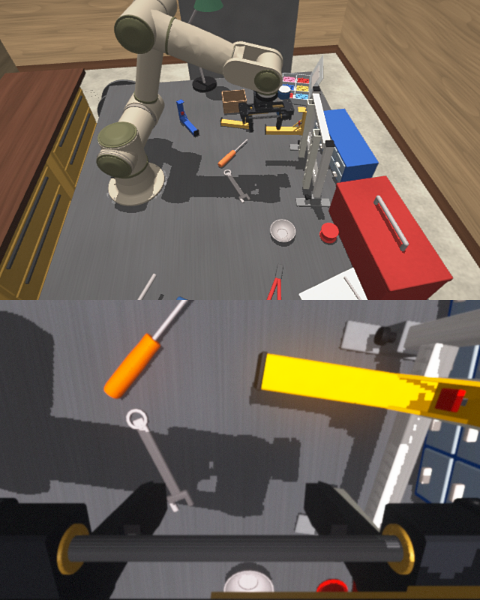

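The scene view shows three look-alikes: blue at (400,187), green at (470,268) and yellow at (386,230). A second yellow arm hangs fixed behind the frame at (318,222). The loose yellow arm at (386,230), seen in the side view at about (314,166), fits the description. The hung one is fixed on the right-hand upright, so the free upright is the left one, with the smaller y. I'll confirm this in a crop.

Run:
```python
from h import *
s=manip.read_camera("scene");d=manip.read_camera("side")
a=cv2.resize(s["frame"][185:285,220:420],(800,400),interpolation=cv2.INTER_CUBIC)
b=cv2.resize(d["frame"][125:285,280:460],(600,533),interpolation=cv2.INTER_CUBIC)
c=cv2.resize(a,(600,300));a=c
cv2.imwrite("pics/c1.png",np.hstack([cv2.resize(s["frame"][185:285,340:420],(400,500),interpolation=cv2.INTER_CUBIC),cv2.resize(d["frame"][130:290,285:445],(400,500),interpolation=cv2.INTER_CUBIC)]))
for n,A,B in (("seat",(258,228),(410,211)),("free",(262,253),(401,247)),("free_b",(240,250),(401,247)),("grip",(391,228),(314,166)),("claw",(376,243),(336,164)),("brk",(377,246),(334,168))):
    X,r=tri([(s,A),(d,B)]);print(n,X.round(1),r)
```

```text
seat [ 672.8 -105.9  168.2] [3.0, 3.0]
free [ 662.7 -107.9   16.9] [1.4, 1.4]
free_b [ 668.5 -159.3   52.4] [27.0, 27.0]
grip [437.2 319.4   4.5] [10.0, 10.0]
claw [523.6 282.   23.9] [3.3, 3.3]
brk [517.2 287.3   0.7] [3.4, 3.4]
```

View pics/c1.png

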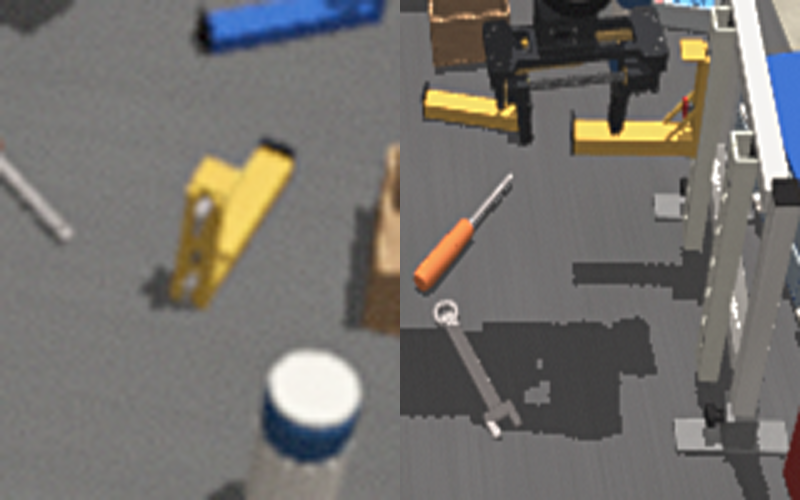

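The crop confirms it: the loose yellow arm lies on the bench, about 280–320 mm to the left, and the near upright is empty. I'll move the wrist camera over the arm.

```bash
python3 -m handwheel '[[[1,1,-0.2,0,0],[1,1,-0.2,0,0],[1,1,-0.2,0,0],[1,1,-0.2,0,0],[1,1,-0.2,0,0],[1,1,-0.2,0,0],[1,0.8,-0.2,0,0],[1,0,0,0,0],[1,0,0,0,0]]]'
cat >> h.py <<'E'
def look(names,cams):
    for c in cams:
        p=manip.read_camera(c)
        for t in names: print(c,t,[(np.round(r["location"],1).tolist(),round(r["p"],2)) for r in manip.pinpoint(t,p)][:3])
        yield p
E
python3 - <<'E'
from h import *
ps=list(look(("bracket","grip","flange","claw","claw_high"),("wrist","side","scene")))
cv2.imwrite("pics/w2.png",ps[0]["frame"])
import pickle;pickle.dump(ps,open("ps2.pkl","wb"))
for t in ("dish","screwdriver","wrench","spool","oil_can","carton","crimper"):
    r=manip.pinpoint(t,ps[2]); print(t,onz(ps[2],r[0]["location"],0).round() if r else None)
E
```

```text
time_s: 2.5
eef_pos: [468.9, 272.1, 238.6]
eef_rot: [0.0, 0.707, 0.708, -0.0]
contact_force: [0.3, -0.9, -0.6]
width: 88.1
gripper_force: 0.0
wrist bracket [([38.1, 50.0], 0.89), ([353.7, 151.3], 0.81)]
wrist grip [([75.3, 116.0], 0.76), ([288.0, 127.4], 0.72)]
wrist flange [([355.8, 167.0], 0.64)]
wrist claw [([19.1, 47.9], 0.93), ([356.6, 155.0], 0.65)]
wrist claw_high [([367.3, 172.5], 0.85)]
side bracket [([242.0, 156.6], 0.91), ([334.6, 168.4], 0.9), ([311.0, 204.2], 0.7)]
side grip [([251.0, 168.1], 0.96), ([315.5, 166.7], 0.7), ([335.0, 110.9], 0.51)]
side flange [([401.8, 248.9], 0.72), ([240.5, 137.4], 0.71), ([331.0, 144.7], 0.67)]
side claw [([338.2, 166.5], 0.94), ([345.7, 116.0], 0.72), ([241.3, 154.3], 0.67)]
side claw_high [([347.4, 103.6], 0.68), ([334.6, 148.8], 0.65), ([238.1, 136.6], 0.6)]
scene bracket [([377.5, 247.3], 0.83), ([457.9, 282.8], 0.75), ([415.1, 187.2], 0.64)]
scene grip [([400.5, 186.6], 0.81), ([385.6, 228.6], 0.63), ([473.4, 268.1], 0.62)]
scene flange [([469.4, 260.8], 0.94), ([383.1, 219.1], 0.88), ([414.2, 165.7], 0.76)]
scene claw [([377.8, 241.2], 0.74), ([459.4, 280.9], 0.7), ([414.8, 183.3], 0.66)]
scene claw_high [([380.1, 225.8], 0.94), ([465.1, 262.6], 0.68), ([416.3, 167.5], 0.64)]
dish [ 547. -293.    0.]
screwdriver [411. 121.   0.]
wrench [410. -70.   0.]
spool None
oil_can [688. 375.   0.]
carton [458. 466.   0.]
crimper [509. 286.   0.]
```

View pics/w2.png

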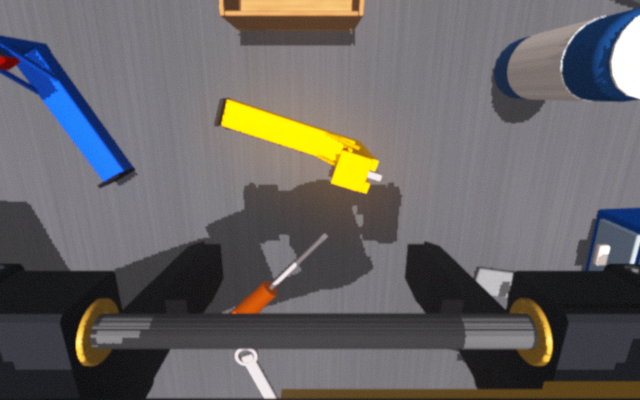

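The wrist view shows the loose yellow arm with its lip at about (224,112), its flange at (355,170) and a claw at (375,177). I'll fit its pose from all three views.

```bash
cat >> h.py <<'E'
BP=dict(bracket=(0,0,0),grip=(-80,0,11),flange=(-16,0,122),claw=(0,0,22),claw_high=(0,0,102),lip=(-150,0,34))
def fit(obs,x0,free=4):
    from scipy.optimize import least_squares
    def w(x,n):
        q=np.array(BP[n],float);c,s=np.cos(x[2]),np.sin(x[2])
        return np.array([x[0]+c*q[0]-s*q[1],x[1]+s*q[0]+c*q[1],x[3]+q[2]])
    f=lambda x:np.concatenate([(proj(p,w(x,n))-uv) for p,n,uv in obs])
    r=least_squares(f,x0,loss="soft_l1"); return r.x,f(r.x).reshape(-1,2)
E
python3 - <<'E'
from h import *
import pickle
W,D,S=pickle.load(open("ps2.pkl","rb"))
obs=[(W,"bracket",(353.7,151.3)),(W,"grip",(288,127.4)),(W,"flange",(355.8,167)),(W,"claw",(356.6,155)),(W,"claw_high",(367.3,172.5)),
(D,"bracket",(334.6,168.4)),(D,"grip",(315.5,166.7)),(D,"flange",(331,144.7)),(D,"claw",(338.2,166.5)),(D,"claw_high",(334.6,148.8)),
(S,"bracket",(377.5,247.3)),(S,"grip",(385.6,228.6)),(S,"flange",(383.1,219.1)),(S,"claw",(377.8,241.2)),(S,"claw_high",(380.1,225.8))]
x,r=fit(obs,[517,287,-.5,0]);print(x.round(3));print(r.round(1).tolist())
c,s=np.cos(x[2]),np.sin(x[2]);print("grip",x[0]-80*c,x[1]-80*s)
# free-standing edges: lip end & other in wrist
for n,uv,z in (("lipfront top",(223,114),34),("flange mid",(355,169),122),("beam@",(290,133),22)): print(n,onz(W,uv,z).round(1))
E
```

```text
[ 5.16260e+02  2.83216e+02 -3.56000e-01 -3.48000e+00]
[[0.6, 0.0], [-0.0, 0.1], [-2.3, 2.7], [0.1, -0.3], [0.7, -1.5], [-0.1, 1.9], [-2.1, -1.9], [-0.6, -1.4], [-3.6, -0.8], [0.2, -0.4], [-1.0, -1.7], [1.3, 1.2], [-0.8, 1.7], [-0.7, 0.6], [-0.6, 1.6]]
grip 441.2826609422145 311.1152979029192
lipfront top [378.2 326.9  34. ]
flange mid [502.  290.1 122. ]
beam@ [444.4 306.8  22. ]
```

```bash
python3 - <<'E'
from h import *
import pickle
W,D,S=pickle.load(open("ps2.pkl","rb"))
h=cv2.cvtColor(W["frame"],cv2.COLOR_BGR2HSV);m=cv2.inRange(h,(18,120,120),(38,255,255))
top=[];bot=[]
for u in range(238,322,2):
    v=np.where(m[80:200,u])[0]+80
    top.append((u,v.min()));bot.append((u,v.max()))
for e in (top,bot):
    for z in (22,0):
        X=np.array([onz(W,p,z)[:2] for p in e]);k=np.polyfit(X[:,0],X[:,1],1);rs=X[:,1]-np.polyval(k,X[:,0])
        print(z,"yaw",np.arctan(k[0]).round(3),"y@441",np.polyval(k,441).round(1),rs.std().round(2))
E
python3 -m handwheel '[[[1,0,0,0,-1],[1,0,0,0,-1],[1,0,0,0,-1],[1,0,0,0,-1],[1,0,0,0,-1],[1,0,0,0,-1],[1,0,0,0,-1],[1,0,0,0,-1],[1,0,0,0,-1],[1,0,0,0,-1],[1,0,0,0,-1],[1,0,0,0,-1]]]'
```

```text
22 yaw -0.311 y@441 322.9 0.31
0 yaw -0.311 y@441 320.8 0.33
22 yaw -0.313 y@441 292.4 0.35
0 yaw -0.313 y@441 288.5 0.37
time_s: 4.95
eef_pos: [469.0, 272.0, 238.7]
eef_rot: [0.0, 0.154, 0.988, 0.0]
contact_force: [-0.2, 0.1, -1.4]
width: 88.0
gripper_force: 0.0
```

```bash
python3 -m handwheel '[[[1,0.9,0.63,0,0],[1,0,0,1,0],[1,0,0,1,0],[1,0,0,1,0],[1,0,0,1,0],[1,0,0,0.9,0],[1,0,0,0.5,0],[1,0,0,0.3,0],[1,0,0,0.18,0],[1,0,0,0,0],[1,0,0,0,0]]]'
python3 - <<'E'
from h import *
w=manip.read_camera("wrist");d=manip.read_camera("side")
cv2.imwrite("pics/g.png",np.vstack([cv2.resize(w["frame"],(480,300)),cv2.resize(d["frame"][100:240,230:454],(480,300))]))
E
```

```text
time_s: 6.05
eef_pos: [443.1, 307.3, 4.4]
eef_rot: [0.001, 0.156, 0.988, 0.0]
contact_force: [0.3, 0.4, -0.2]
width: 88.3
gripper_force: 0.0
```

View pics/g.png

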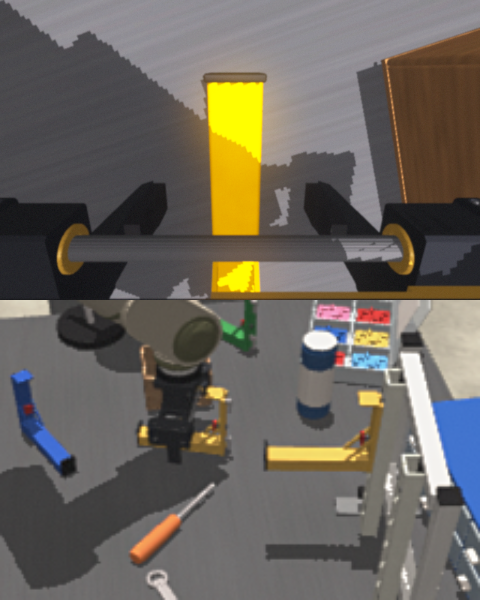

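The wrist view shows the beam straight and centred between the pads (lip at (235,77)), so I'll grip and lift.

```bash
python3 -m handwheel '[[[0,0,0,0,0],[0,0,0,0,0],[0,0,0,0,0],[0,0,0,0,0],[0,0,0,0,0],[0,0,0,0,0],[0,0,0,0,0],[0,0,0,0,0]]]' 55; python3 -m handwheel '[[[0,0,0,-0.3,0],[0,0,0,-0.8,0],[0,0,0,-1,0],[0,0,0,-1,0],[0,0,0,-1,0],[0,0.7,0,-0.5,-1],[0,0.5,0,0,-1],[0,0,0,0,-1],[0,0,0,0,0],[0,0,0,0,0]]]'
python3 - <<'E'
from h import *
import pickle
ps=list(look(("bracket","claw","claw_high","flange","upright_free","seat","upright_set"),("wrist","side","scene")))
pickle.dump(ps,open("ps3.pkl","wb"))
E
```

```text
time_s: 6.95
eef_pos: [442.6, 307.1, 3.5]
eef_rot: [0.0, 0.156, 0.988, 0.0]
contact_force: [-1.0, -0.5, 0.1]
width: 27.6
gripper_force: 55.0
time_s: 7.95
eef_pos: [396.4, 319.8, 187.7]
eef_rot: [-0.0, 0.001, 1.0, -0.0]
contact_force: [-0.4, 0.4, -2.3]
width: 27.4
gripper_force: 55.0
wrist bracket [([312.6, 380.8], 0.77), ([527.7, 343.8], 0.76)]
wrist claw [([540.1, 359.3], 0.64)]
wrist claw_high [([313.9, 382.8], 0.26)]
wrist flange []
wrist upright_free []
wrist seat []
wrist upright_set []
side bracket [([320.0, 122.4], 0.86), ([240.2, 160.8], 0.86), ([350.1, 121.9], 0.56)]
side claw [([242.1, 154.4], 0.88), ([319.9, 122.0], 0.83), ([347.6, 117.9], 0.54)]
side claw_high [([346.3, 103.3], 0.89), ([234.0, 137.9], 0.82), ([322.2, 99.1], 0.77)]
side flange [([343.6, 96.0], 0.93), ([318.1, 91.9], 0.84), ([240.8, 135.9], 0.62)]
side upright_free [([402.8, 245.7], 0.82)]
side seat [([407.4, 212.5], 0.6)]
side upright_set []
scene bracket [([457.8, 281.7], 0.57), ([414.8, 188.2], 0.54), ([222.4, 223.0], 0.18)]
scene claw [([392.7, 203.9], 0.81), ([462.3, 276.8], 0.76), ([415.8, 183.5], 0.63)]
scene claw_high [([417.5, 166.5], 0.74), ([400.9, 184.6], 0.7), ([395.7, 289.6], 0.66)]
scene flange [([468.9, 258.4], 0.67), ([418.8, 164.7], 0.62), ([396.3, 174.2], 0.51)]
scene upright_free [([260.0, 250.5], 0.83), ([396.9, 288.1], 0.51)]
scene seat [([260.1, 223.6], 0.73)]
scene upright_set [([395.0, 206.1], 0.66), ([305.7, 266.4], 0.62)]
```

Run:
```python
from h import *
import pickle
W,D,S=pickle.load(open("ps3.pkl","rb"))
from scipy.optimize import least_squares
F={"free":(0,0,0),"seat":(0,0,150),"set":(0,170,0)}
obs=[(S,"free",(262,253)),(S,"free",(260,250.5)),(D,"free",(401,247)),(D,"free",(402.8,245.7)),(S,"seat",(258,228)),(S,"seat",(260.1,223.6)),(D,"seat",(410,211)),(D,"seat",(407.4,212.5)),
(S,"set",(305,270)),(S,"set",(305.7,266.4)),(D,"set",(397,207))]
def w(x,n):
    q=F[n];c,s=np.cos(x[2]),np.sin(x[2]);return [x[0]-s*q[1],x[1]+c*q[1],x[3]+q[2]]
f=lambda x:np.concatenate([proj(p,w(x,n))-uv for p,n,uv in obs])
r=least_squares(f,[670,-107,0,17],loss="soft_l1");print(r.x.round(3));print(f(r.x).reshape(-1,2).round(1).tolist())
X,e=tri([(D,(319.9,122)),(S,(392.7,203.9))]);print("claw",X,e)
X,e=tri([(D,(322.2,99.1)),(S,(400.9,184.6))]);print("high",X,e)
X,e=tri([(D,(318.1,91.9)),(S,(396.3,174.2))]);print("flange",X,e)
a=cv2.resize(D["frame"][115:255,370:440],(400,560)[:2] if 0 else (300,600),interpolation=cv2.INTER_CUBIC)
b=cv2.resize(S["frame"][185:285,225:335],(500,455),interpolation=cv2.INTER_CUBIC);b=cv2.copyMakeBorder(b,0,145,0,0,cv2.BORDER_CONSTANT)
cv2.imwrite("pics/up.png",np.hstack([a,b]))
```

```text
[ 6.64351e+02 -1.09650e+02 -1.65000e-01  2.11980e+01]
[[-1.0, -0.2], [1.0, 2.3], [0.5, -0.8], [-1.3, 0.5], [0.3, -3.2], [-1.8, 1.2], [-1.6, 1.3], [1.0, -0.2], [0.4, -1.9], [-0.3, 1.7], [0.0, -1.8]]
claw [471.84468796 316.22473798 186.63592613] [4.8, 4.8]
high [476.12933981 326.78189739 276.60164318] [3.8, 3.8]
flange [463.7009825  307.78185947 312.15215824] [0.0, 0.0]
```

View pics/up.png

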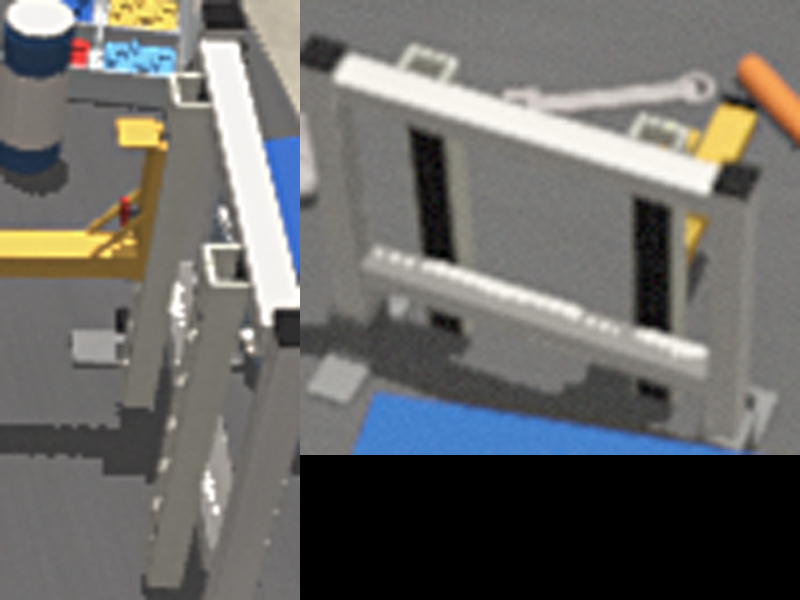

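Both uprights look turned, with a yaw of about −0.16 rad, and the strips and slots of the near upright are free. I'll take a closer wrist view from above: move across, then turn so that the upright lies to the image right.

```bash
python3 -m handwheel '[[[0,0,-0.6,-0.6,0],[0,0,-1,-0.6,0],[0,0,-1,-0.6,0],[0,0,-1,-0.6,0],[0,0,-1,-0.6,0],[0,0,-1,-0.6,0],[0,-0.3,-1,-0.4,0],[0,-0.3,-1,0,0],[0,-0.3,-1,0,0],[0,-0.3,-1,0,0],[0,-0.2,-0.7,0,0],[0,0,-0.2,0,0]]]' ; python3 -m handwheel '[[[0,0,0,0,0.8],[0,0,0,0,1],[0,0,0,0,1],[0,0,0,0,1],[0,0,0,0,1],[0,0,0,0,1],[0,0,0,0,1],[0,0,0,0,1],[0,0,0,0,1],[0,0,0,0,1],[0,0,0,0,1],[0,0,0,0,0]]]'
python3 - <<'E'
from h import *
import pickle
ps=list(look(("upright_free","seat","upright_set","bracket","claw"),("wrist",)))
print(ps[0]["fx"],ps[0]["fy"],np.round(ray(ps[0],(320,200)),2).tolist())
pickle.dump(ps,open("ps4.pkl","wb"));cv2.imwrite("pics/w4.png",ps[0]["frame"])
E
```

```text
time_s: 10.35
eef_pos: [452.7, -102.5, 346.9]
eef_rot: [-0.0, 0.001, 1.0, -0.0]
contact_force: [-0.1, 1.1, -3.3]
width: 27.6
gripper_force: 55.0
time_s: 11.55
eef_pos: [452.2, -99.5, 347.7]
eef_rot: [0.0, 0.536, 0.844, 0.0]
contact_force: [-1.1, -0.0, -3.1]
width: 27.2
gripper_force: 55.0
wrist upright_free [([439.8, 223.8], 0.58)]
wrist seat [([493.5, 272.1], 0.69), ([521.9, 124.8], 0.19)]
wrist upright_set [([522.6, 128.4], 0.64)]
wrist bracket [([312.9, 383.0], 0.77)]
wrist claw []
339.3715948136836 339.3715948136836 [[419.31, -30.93, 494.19], [0.15, -0.27, -0.95]]
```

View pics/w4.png

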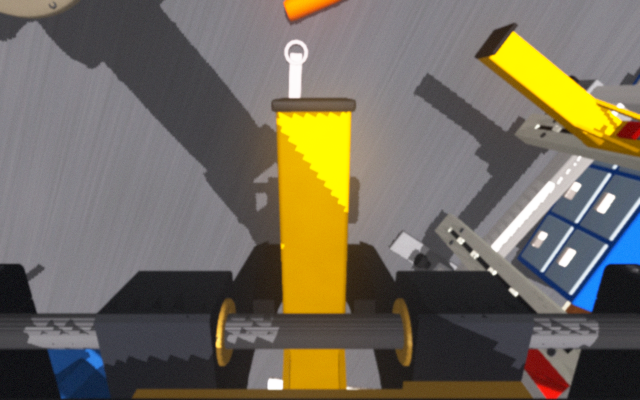

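```bash
cat > up.py <<'E'
from h import *
import pickle
from scipy.optimize import minimize
W=pickle.load(open("ps4.pkl","rb"))[0]
g=cv2.GaussianBlur(cv2.cvtColor(W["frame"],cv2.COLOR_BGR2GRAY),(0,0),0.7).astype(float)
sl=[(0,y,z) for b in (30,70,110,150,190,230) for z in np.arange(b+3,b+32,3) for y in (-2,0,2)]
fl=[(0,y,z) for z in np.arange(6,270,3) for y in (-13,-10,-7,7,10,13)]
st=[(-3,y,b) for b in (67,107,147,187,227) for y in (-2,0,2)]
bg=[(0,y,z) for z in np.arange(6,270,6) for y in (-21,)]
def wp(x,q):
    q=np.array(q,float);c,s=np.cos(x[2]),np.sin(x[2])
    return np.c_[x[0]+c*q[:,0]-s*q[:,1],x[1]+s*q[:,0]+c*q[:,1],x[3]+q[:,2]]
def samp(x,q):
    uv=np.array([proj(W,p) for p in wp(x,q)],np.float32)
    ok=(uv[:,0]<620)&(uv[:,1]<300)
    v=cv2.remap(g.astype(np.float32),uv[:,:1],uv[:,1:],cv2.INTER_LINEAR)[:,0]
    return v[ok],uv
def cost(x):
    x=np.array(x)*[1,1,.01,1]
    a=samp(x,sl)[0];b=samp(x,fl)[0];s=samp(x,st)[0]
    if len(a)<20 or len(b)<50:return 0
    return a.mean()-b.mean()+.5*b.std()+.5*a.std()-0.3*(s.mean() if len(s) else 0)
if __name__=="__main__":
    best=None
    for z in (13,17,21,25):
      for dy in (-6,0,6):
       for dx in (-8,0,8):
        r=minimize(cost,[664+dx,-109+dy,-15,z],method="Nelder-Mead",options=dict(initial_simplex=None,maxiter=600))
        if best is None or r.fun<best.fun: best=r;
    print(best.fun,(best.x*[1,1,.01,1]).round(3))
    x=best.x*[1,1,.01,1]
    im=cv2.resize(W["frame"][195:325,400:600],(800,520),interpolation=cv2.INTER_CUBIC)
    for b in (30,70,110,150,190,230):
        uv=samp(x,[(0,-3.25,b),(0,3.25,b),(0,3.25,b+34),(0,-3.25,b+34)])[1]
        cv2.polylines(im,[((uv+.5-[400,195])*4).astype(int)],True,(0,0,255),1)
    uv=samp(x,[(0,-17,0),(0,17,0),(0,17,285),(0,-17,285)])[1]
    cv2.polylines(im,[((uv+.5-[400,195])*4).astype(int)],True,(0,255,0),1)
    cv2.imwrite("pics/fit.png",im)
E
python3 up.py
```

```text
-56.476036071777344 [ 6.72731e+02 -1.15837e+02 -1.50000e-01  2.13710e+01]
```

View pics/fit.png

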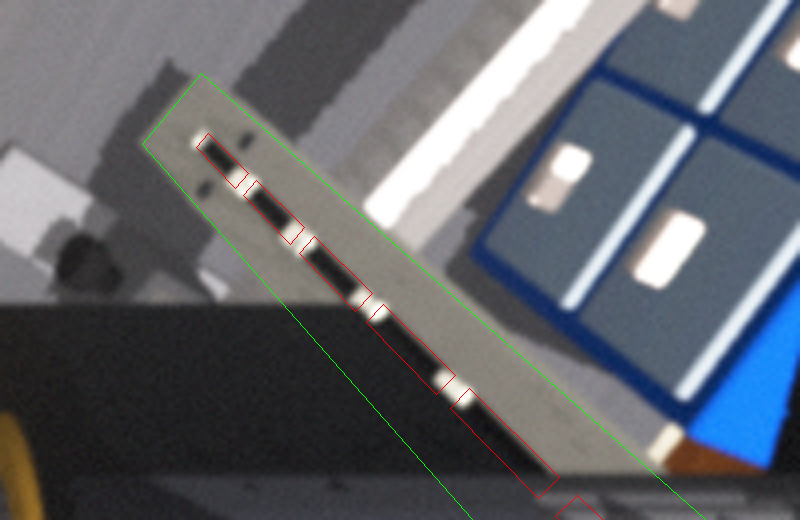

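The overlay fits the visible slots and edges well. I'll take a second wrist view from another place to fix the depth.

```bash
python3 -m handwheel '[[[0,-0.8,0,0,0],[0,-1,0,0,0],[0,-0.8,0,0,0],[0,-0.1,0,0,0],[0,0,0,0,0],[0,0,0,0,0]]]'
cat > up2.py <<'E'
import up; from up import *
ps=[pickle.load(open("ps4.pkl","rb"))[0],pickle.load(open("ps5.pkl","rb"))]
gs=[cv2.GaussianBlur(cv2.cvtColor(p["frame"],cv2.COLOR_BGR2GRAY),(0,0),0.7).astype(np.float32) for p in ps]
# black finger area excluded in view 0: rows > 268 for columns < 495
def c1(x,i):
    a=[]
    for q in (sl,fl,st):
        uv=np.array([proj(ps[i],p) for p in wp(x,q)],np.float32)
        ok=(uv[:,0]<630)&((uv[:,1]<268) if i==0 else (uv[:,1]<265))
        a.append(cv2.remap(gs[i],uv[:,:1],uv[:,1:],cv2.INTER_LINEAR)[:,0][ok])
    if min(map(len,a))<5: return 0
    return a[0].mean()-a[1].mean()+.5*a[0].std()+.5*a[1].std()-.3*a[2].mean()
def run(idx,z=None):
    best=None
    for z0 in (17,21,25):
      for dx,dy in ((0,0),(-6,4),(5,-4),(-6,-4),(5,4)):
        f=lambda v:sum(c1(np.array(v)*[1,1,.01,1],i) for i in idx)
        x0=np.array([669+dx,-113+dy,-15,z0]);
        r=minimize(f,x0,method="Nelder-Mead",options=dict(initial_simplex=np.vstack([x0]+[x0+d for d in np.diag([3,3,2,3])]),maxiter=400))
        if best is None or r.fun<best.fun: best=r
    return best.fun,best.x*[1,1,.01,1]
if __name__=="__main__":
    for idx in ((0,),(1,),(0,1)): 
        f,x=run(idx);print(idx,round(f,1),x.round(3),[round(c1(x,i),1) for i in (0,1)])
    ims=[]
    for p,o in ((ps[0],(430,210)),(ps[1],(430,90))):
        im=cv2.resize(p["frame"][o[1]:o[1]+75,o[0]:o[0]+200] if 0 else p["frame"][o[1]:o[1]+ (70 if p is ps[0] else 180),o[0]:o[0]+200],None,fx=3,fy=3,interpolation=cv2.INTER_CUBIC)
        for b in (30,70,110,150,190,230):
            uv=np.array([proj(p,q) for q in wp(x,[(0,-3.25,b),(0,3.25,b),(0,3.25,b+34),(0,-3.25,b+34)])])
            cv2.polylines(im,[((uv+.5-o)*3).astype(int)],True,(0,0,255),1)
        ims.append(im[:, :600])
    cv2.imwrite("pics/fit2.png",np.vstack(ims)[:600])
E
python3 - <<'E'
from h import *
import pickle
p=manip.read_camera("wrist");pickle.dump(p,open("ps5.pkl","wb"))
E
time python3 up2.py
```

```text
time_s: 12.45
eef_pos: [498.2, -197.1, 347.6]
eef_rot: [-0.0, 0.535, 0.845, 0.0]
contact_force: [0.1, 0.8, -2.8]
width: 27.6
gripper_force: 55.0
(0,) -83.4 [ 6.76881e+02 -1.17370e+02 -1.20000e-01  1.50060e+01] [np.float32(-83.4), np.float32(-58.9)]
(1,) -81.6 [ 6.70840e+02 -1.15389e+02 -1.89000e-01  2.38730e+01] [np.float32(-81.5), np.float32(-81.6)]
(0, 1) -163.6 [ 6.71430e+02 -1.15414e+02 -2.29000e-01  2.30920e+01] [np.float32(-81.9), np.float32(-81.7)]
real	1m19.624s
user	1m20.049s
sys	0m0.196s
```

Run:
```python
from h import *
import pickle
A=pickle.load(open("ps4.pkl","rb"))[0]
x=np.array([671.4,-115.4]);z=23
p=onz(A,(522.6,128.4),z);print("set",p, np.arctan2(-(p[0]-x[0]),p[1]-x[1]), np.hypot(*(p[:2]-x)))
l=onz(A,(496,41),z+128+34);print("lip",l)
for yaw in (-.12,-.15,-.18,-.21):
    c,s=np.cos(yaw),np.sin(yaw); print(yaw,"pred set",(x+170*np.array([-s,c])).round(1),"lip",(x+170*np.array([-s,c])-150*np.array([c,s])).round(1))
for ps,cams in ((look(("upright_set","seat","upright_free"),("wrist","side","scene")),0),):
    W,D,S=list(ps)
X=np.r_[x,z]
def pr(p,q,yaw):
    c,s=np.cos(yaw),np.sin(yaw);return proj(p,X+[c*q[0]-s*q[1],s*q[0]+c*q[1],q[2]]).round(1).tolist()
for yaw in (-.15,-.2): print([pr(p,q,yaw) for p in (W,D,S) for q in ((0,170,0),(0,0,150),(0,0,0))])
# hung beam edges in A
m=cv2.inRange(cv2.cvtColor(A["frame"],cv2.COLOR_BGR2HSV),(18,120,60),(38,255,255))
e=[(u,np.where(m[0:200,u])[0].min()) for u in range(522,580,2)]
Xs=np.array([onz(A,q,z+150)[:2] for q in e]);k=np.polyfit(Xs[:,0],Xs[:,1],1);print("hung top edge yaw",np.arctan(k[0]),(Xs[:,1]-np.polyval(k,Xs[:,0])).std(), "lat",Xs[0])
```

```text
set [698.79565907  48.55755219  23.        ] -0.16556049159692332 166.23056594494125
lip [540.03176401  71.07664479 185.        ]
-0.12 pred set [691.8  53.4] lip [542.8  71.3]
-0.15 pred set [696.8  52.7] lip [548.5  75.1]
-0.18 pred set [701.8  51.9] lip [554.3  78.7]
-0.21 pred set [706.8  50.9] lip [560.1  82.1]
wrist upright_set [([537.7, 38.1], 0.74)]
wrist seat [([513.0, 171.9], 0.74)]
wrist upright_free [([451.1, 150.0], 0.89)]
side upright_set [([397.2, 204.7], 0.72)]
side seat [([407.3, 210.8], 0.55)]
side upright_free [([401.1, 245.5], 0.73)]
scene upright_set [([304.4, 267.8], 0.8)]
scene seat [([258.3, 226.3], 0.88), ([289.5, 204.9], 0.51)]
scene upright_free [([259.2, 251.5], 0.65)]
[[538.8, 38.8], [510.6, 174.4], [450.8, 149.5], [398.8, 205.9], [411.5, 213.1], [404.4, 247.1], [303.5, 268.5], [256.0, 225.7], [258.8, 253.7]]
[[543.5, 43.0], [510.6, 174.4], [450.8, 149.5], [401.5, 205.9], [411.5, 213.1], [404.4, 247.1], [302.5, 270.4], [256.0, 225.7], [258.8, 253.7]]
hung top edge yaw -0.1374893653654017 0.20806337018813387 lat [563.71775455  86.63183931]
```

The yaw is about −0.148 rad. The upright stands at (671.4, −115.4, 23), which puts the seat at z ≈ 173. I'll turn the arm square and bring it to a standoff 40 mm in front.

```bash
python3 -m handwheel '[[[0,0,0,0,-0.7],[0,0,0,0,-1],[0,0,0,0,-1],[0,0,0,0,-1],[0,0,0,0,-1],[0,0,0,0,-1],[0,0,0,0,-1],[0,0,0,0,-1],[0,0,0,0,-1],[0,0,0,0,-0.67],[0,0,0,0,0]]]' ; python3 -m handwheel '[[[0,-0.3,0.8,0,0],[0,-0.4,0.9,0,0],[0,-0.3,0.8,0,0],[0,0,0.16,0.8,0],[0,0,0,1,0],[0,0,0,1,0],[0,0,0,0.8,0],[0,0,0,0.5,0],[0,0,0,0.18,0],[0,0,0,0,0],[0,0,0,0,0]]]'
python3 - <<'E'
from h import *
o=manip.get_obs();q=o["eef_rot"];print("toolx yaw",2*np.degrees(np.arctan2(q[2],q[1])),np.round(o["eef_pos"],2),np.round(o["ft_torque"],2))
W,D,S=list(look(("claw","claw_high","flange","bracket","seat"),("wrist","side","scene")))
im=np.hstack([cv2.resize(D["frame"][120:270,350:450],(400,600),interpolation=cv2.INTER_CUBIC),cv2.resize(S["frame"][180:300,220:300],(400,600),interpolation=cv2.INTER_CUBIC)])
cv2.imwrite("pics/so.png",im)
E
```

```text
time_s: 14.2
eef_pos: [498.3, -197.9, 347.5]
eef_rot: [-0.0, 0.075, 0.997, 0.0]
contact_force: [0.1, -0.6, -3.4]
width: 27.6
gripper_force: 55.0
time_s: 15.3
eef_pos: [554.4, -98.8, 177.6]
eef_rot: [0.001, 0.075, 0.997, -0.0]
contact_force: [-0.7, 1.0, -2.6]
width: 27.7
gripper_force: 55.0
toolx yaw 171.38494829319262 [554.36 -98.81 177.6 ] [ 0.08 -0.03 -0.04]
wrist claw []
wrist claw_high []
wrist flange []
wrist bracket [([312.3, 383.0], 0.84)]
wrist seat []
side claw [([239.0, 154.6], 0.59), ([397.5, 211.2], 0.56)]
side claw_high [([400.2, 188.8], 0.92), ([236.4, 134.6], 0.76)]
side flange [([239.4, 134.7], 0.76), ([397.4, 180.5], 0.64)]
side bracket [([394.4, 213.1], 0.93), ([241.2, 158.7], 0.69), ([366.2, 211.8], 0.36)]
side seat [([411.9, 211.4], 0.78), ([312.4, 142.7], 0.4), ([396.9, 214.3], 0.27)]
scene claw [([260.5, 214.0], 0.74), ([417.1, 182.4], 0.67), ([457.9, 280.5], 0.55)]
scene claw_high [([462.1, 264.0], 0.93), ([418.8, 165.8], 0.71), ([260.7, 195.0], 0.69)]
scene flange [([414.7, 167.7], 0.97), ([468.1, 257.1], 0.82)]
scene bracket [([457.3, 282.2], 0.85), ([261.4, 216.1], 0.75), ([415.9, 185.6], 0.64)]
scene seat [([256.1, 225.3], 0.8)]
```

View pics/so.png

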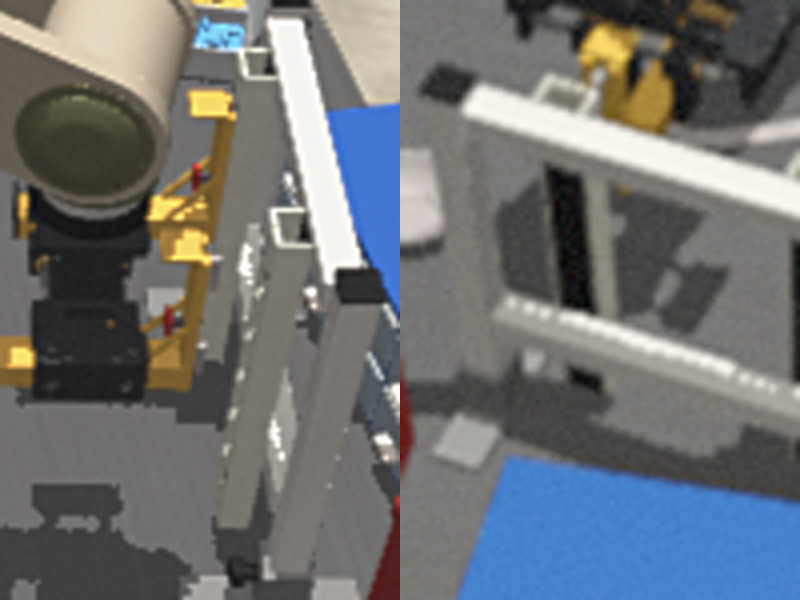

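The arm stands square in front of the free upright. In the side crop its claws are at about (203,347) and (215,258), and the bulging strips of the upright are at (238,365), (230,412), (225,460) and (217,505). I'll check the heights within this one view.

Run:
```python
from h import *
D=manip.read_camera("side")
u=np.array([.989,-.148,0]);v=np.array([.148,.989,0]);T=np.array([554.4,-98.8,174.1])
cr=lambda X:((proj(D,X)+.5-[350,120])*4).round(0).tolist()
O=T+79*u
print("hook low mid",cr(O+6.7*u+[0,0,17]),"up",cr(O+6.7*u+[0,0,97]),"flange near corner",cr(O-5*u-14*v+[0,0,122]),cr(O-31*u-14*v+[0,0,122]),"bottom rear near",cr(O-14*v))
F=np.array([671.4,-115.4,23.])
for z in (67,107,147,187,227): print(z,cr(F-3*u+[0,0,z]))
print("bottom",cr(F-17*v),"top",cr(F-17*v+[0,0,285]),cr(F+17*v+[0,0,285]))
# strip rows: profile along the upright's left edge
g=D["frame"].astype(int).sum(2)
for r in range(195,250,1):
    row=g[r,396:425]; k=np.where(row>480)[0]; print(r,(k+396).tolist()[:6],end=" ; ")
```

```text
hook low mid [204.0, 356.0] up [219.0, 271.0] flange near corner [208.0, 257.0] [166.0, 257.0] bottom rear near [193.0, 389.0]
67 [227.0, 453.0]
107 [235.0, 416.0]
147 [243.0, 377.0]
187 [251.0, 337.0]
227 [260.0, 294.0]
bottom [222.0, 529.0] top [283.0, 247.0] [275.0, 210.0]
195 [] ; 196 [] ; 197 [] ; 198 [] ; 199 [411] ; 200 [] ; 201 [] ; 202 [] ; 203 [412] ; 204 [411, 412] ; 205 [] ; 206 [399, 400, 401] ; 207 [] ; 208 [] ; 209 [] ; 210 [] ; 211 [] ; 212 [] ; 213 [410] ; 214 [410] ; 215 [] ; 216 [421] ; 217 [421, 422] ; 218 [421] ; 219 [] ; 220 [] ; 221 [] ; 222 [408] ; 223 [408] ; 224 [418] ; 225 [418, 419] ; 226 [418, 419] ; 227 [417, 418, 419, 420] ; 228 [417, 418, 419] ; 229 [417, 418, 419, 420] ; 230 [418, 419, 420] ; 231 [418, 419, 420] ; 232 [406, 419, 420] ; 233 [406, 419, 420, 421] ; 234 [419, 420, 421] ; 235 [420] ; 236 [] ; 237 [] ; 238 [] ; 239 [] ; 240 [] ; 241 [] ; 242 [] ; 243 [] ; 244 [] ; 245 [] ; 246 [] ; 247 [] ; 248 [] ; 249 [] ;
```

The upright's strips project onto the image to within a pixel, and the arm's bottom corner and claws match too. The claw is about 23 mm above the seat, inside the window, and the lateral offset is +0.9 mm. I'll approach and feel.

```bash
python3 -m handwheel '[[[0,-0.2,0.02,0.03,0],[0,-0.25,0,0,0],[0,-0.15,0,0,0],[0,-0.05,0,0,0],[0,0,0,0,0],[0,0,0,0,0]]]'; for i in 1 2 ; do python3 -m handwheel '[[[0,-0.03,0,0,0],[0,0,0,0,0],[0,0,0,0,0]]]' | egrep 'pos|contact'; done;  python3 -m handwheel '[[[0,-0.025,0,0,0],[0,0,0,0,0],[0,0,0,0,0]]]'
```

```text
time_s: 16.85
eef_pos: [579.4, -101.6, 175.0]
eef_rot: [-0.0, 0.075, 0.997, 0.0]
contact_force: [0.0, -0.1, -3.2]
width: 27.6
gripper_force: 55.0
eef_pos: [580.7, -101.8, 175.2]
contact_force: [-0.2, 0.0, -3.7]
eef_pos: [582.0, -102.0, 175.1]
contact_force: [0.4, 0.1, -3.4]
time_s: 17.75
eef_pos: [583.0, -102.2, 175.1]
eef_rot: [-0.0, 0.075, 0.997, 0.0]
contact_force: [0.4, 0.5, -3.1]
width: 27.4
gripper_force: 55.0
```

```bash
for i in 1 2 3; do python3 -m handwheel '[[[0,-0.025,0,0,0],[0,0,0,0,0],[0,0,0,0,0]]]' | egrep 'pos|contact'; done
```

```text
eef_pos: [584.0, -102.3, 175.1]
contact_force: [0.0, -0.7, -3.5]
eef_pos: [585.0, -102.5, 175.1]
contact_force: [0.5, 0.4, -2.9]
eef_pos: [586.0, -102.6, 175.1]
contact_force: [-0.1, 0.2, -3.4]
```

```bash
for i in 1 2 3; do python3 -m handwheel '[[[0,-0.025,0,0,0],[0,0,0,0,0],[0,0,0,0,0]]]' | egrep 'pos|contact'; done
```

```text
eef_pos: [587.0, -102.8, 175.1]
contact_force: [0.9, 0.6, -3.3]
eef_pos: [588.0, -102.9, 175.1]
contact_force: [0.6, -0.1, -3.7]
eef_pos: [588.9, -103.1, 175.1]
contact_force: [0.3, -0.1, -2.8]
```

```bash
for i in 1 2 3 4; do python3 -m handwheel '[[[0,-0.025,0,0,0],[0,0,0,0,0],[0,0,0,0,0]]]' | egrep 'pos|contact'; done
```

```text
eef_pos: [589.9, -103.3, 175.1]
contact_force: [-0.4, 0.3, -3.4]
eef_pos: [590.9, -103.4, 175.1]
contact_force: [0.9, 1.0, -3.9]
eef_pos: [591.7, -103.5, 175.0]
contact_force: [-2.2, -0.3, -3.0]
eef_pos: [591.7, -103.5, 174.9]
contact_force: [-9.0, 0.7, -0.5]
```

```bash
python3 -m handwheel '[[[0,0.02,0,0,0],[0,0,0,0,0],[0,0,0,0,0]]]' | egrep 'pos|contact'
python3 - <<'E'
from h import *
D=manip.read_camera("side");S=manip.read_camera("scene")
cv2.imwrite("pics/in.png",np.hstack([cv2.resize(D["frame"][130:230,360:430],(420,600),interpolation=cv2.INTER_CUBIC),cv2.resize(S["frame"][190:280,240:295],(367,600),interpolation=cv2.INTER_CUBIC)]))
E
```

```text
eef_pos: [591.7, -103.5, 175.0]
contact_force: [-5.4, 0.4, -2.4]
```

View pics/in.png

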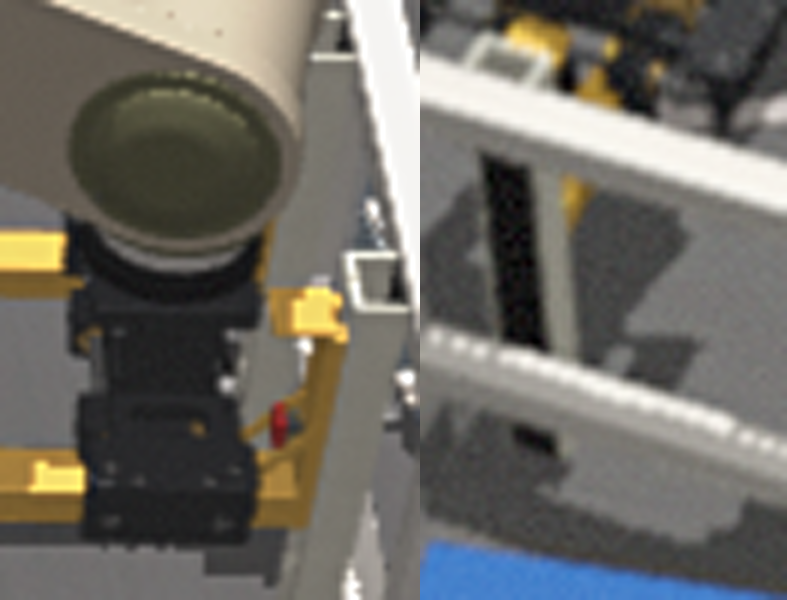

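The picture shows the arm's rear face flush against the free upright, at crop (330,430), with the upstand parallel to it: the claws are in. I'll ease off a touch and lower, watching the force.

```bash
python3 -m handwheel '[[[0,0.01,0,0,0],[0,0,0,0.05,0],[0,0,0,0,0],[0,0,0,0,0]]]' | egrep 'pos|contact'; for i in 1 2 ; do python3 -m handwheel '[[[0,0,0,0.05,0],[0,0,0,0,0],[0,0,0,0,0]]]' | egrep 'pos|contact'; done
```

```text
eef_pos: [591.7, -103.5, 173.0]
contact_force: [-2.4, 1.0, -3.8]
eef_pos: [591.7, -103.5, 171.0]
contact_force: [-1.3, 1.2, -4.0]
eef_pos: [591.7, -103.5, 169.2]
contact_force: [-4.7, 1.3, -0.3]
```

```bash
for i in 1 2; do python3 -m handwheel '[[[0,0,0,0.03,0],[0,0,0,0,0],[0,0,0,0,0]]]' | egrep 'pos|contact'; done
```

```text
eef_pos: [591.6, -103.5, 168.3]
contact_force: [-5.8, 2.0, 1.4]
eef_pos: [591.6, -103.5, 167.5]
contact_force: [-8.1, 1.8, 4.8]
```

```bash
python3 -m handwheel '[[[0,0,0,0.03,0],[0,0,0,0,0],[0,0,0,0,0]]]' | egrep 'pos|contact'; python3 -m handwheel '[[[0,0,0,-0.03,0],[0,0,0,0,0],[0.1,0,0,0,0],[0.2,0,0,0,0],[0.3,0,0,0,0],[0.5,0,0,0,0],[0.5,0,0,0,0],[0.5,0,0,0,0]]]'
python3 - <<'E'
from h import *
list(look(("claw","claw_high","flange","bracket"),("side","scene")))
E
```

```text
eef_pos: [591.7, -103.6, 167.2]
contact_force: [-10.9, 2.2, 10.7]
time_s: 23.85
eef_pos: [592.0, -103.6, 166.9]
eef_rot: [0.001, 0.075, 0.997, -0.0]
contact_force: [0.3, 0.9, -0.1]
width: 44.1
gripper_force: 0.0
side claw [([237.7, 154.2], 0.65), ([413.2, 207.2], 0.59)]
side claw_high [([237.3, 138.9], 0.88), ([413.2, 191.7], 0.82), ([413.3, 214.6], 0.56)]
side flange [([407.7, 184.8], 0.56), ([237.0, 135.9], 0.55), ([342.5, 91.4], 0.53)]
side bracket [([240.9, 159.0], 0.88), ([410.3, 212.3], 0.66)]
scene claw [([414.2, 181.7], 0.84), ([460.3, 281.1], 0.66), ([257.2, 220.8], 0.45)]
scene claw_high [([463.1, 262.4], 0.63), ([417.2, 166.0], 0.57), ([255.3, 203.5], 0.48)]
scene flange [([415.4, 166.3], 0.95), ([257.3, 197.8], 0.59), ([469.6, 256.9], 0.58)]
scene bracket [([414.9, 187.0], 0.74), ([457.4, 282.0], 0.56), ([256.6, 225.7], 0.53)]
```

```bash
python3 -m handwheel '[[[0.5,0,0,-0.2,0],[0.5,0,0,-0.6,0],[0.5,0,0,-1,0],[0.3,0,0,-1,0],[0,0,0,-0.8,0],[0,-0.5,0,0,0],[0,-0.7,0,0,0],[0,-0.37,0,0,0],[0,0,0,0,0],[0,0,0,0,0],[0,0,0,0,0]]]' 20
python3 - <<'E'
from h import *
W,D,S=list(look(("claw","claw_high","flange","bracket","grip"),("wrist","side","scene")))
X,e=tri([(D,(407.7,184.8)),(S,(257.3,197.8))]);print(X.round(1),e)
u=np.array([.989,-.148,0]);F=np.array([671.4,-115.4,23.])
for dz in (12,0):
  for q in ((0,0,22),(0,0,102),(-16,0,122),(0,0,0)):
    X=F+q[0]*u+[0,0,128+q[2]+dz];print(dz,q,X.round(1),proj(D,X).round(1),proj(S,X).round(1))
E
```

```text
time_s: 25.45
eef_pos: [653.2, -112.7, 311.3]
eef_rot: [0.0, 0.075, 0.997, -0.0]
contact_force: [-0.3, -0.2, 0.1]
width: 0.4
gripper_force: 0.0
wrist claw [([311.5, 205.0], 0.63)]
wrist claw_high [([311.0, 248.6], 0.6)]
wrist flange [([312.4, 228.6], 0.76)]
wrist bracket [([316.5, 198.2], 0.72)]
wrist grip [([311.1, 105.2], 0.69), ([313.7, 230.1], 0.55)]
side claw [([240.6, 152.0], 0.83), ([410.5, 212.1], 0.78), ([347.0, 117.3], 0.55)]
side claw_high [([346.4, 104.9], 0.89), ([432.7, 311.8], 0.64), ([233.9, 136.2], 0.62)]
side flange [([408.9, 182.6], 0.91), ([236.5, 133.9], 0.76), ([344.1, 92.3], 0.72)]
side bracket [([240.8, 160.0], 0.88), ([408.4, 217.8], 0.84), ([348.1, 122.1], 0.53)]
side grip [([381.3, 215.6], 0.75), ([333.9, 113.9], 0.63), ([252.8, 169.6], 0.59)]
scene claw [([415.3, 183.6], 0.61), ([458.9, 278.6], 0.58), ([258.1, 221.6], 0.5)]
scene claw_high [([417.0, 165.1], 0.92), ([463.0, 264.4], 0.63), ([256.2, 202.9], 0.5)]
scene flange [([418.3, 166.5], 0.97), ([469.4, 257.8], 0.91), ([256.6, 196.5], 0.59)]
scene bracket [([457.4, 283.5], 0.92), ([414.6, 187.5], 0.69), ([256.5, 226.8], 0.6)]
scene grip [([398.1, 187.9], 0.78), ([266.8, 211.4], 0.7), ([474.9, 269.5], 0.65)]
[ 646.1 -112.3  280.2] [0.7, 0.7]
12 (0, 0, 22) [ 671.4 -115.4  185. ] [412.2 210.1] [255.8 223.3]
12 (0, 0, 102) [ 671.4 -115.4  265. ] [416.6 188.9] [254.1 206.7]
12 (-16, 0, 122) [ 655.6 -113.   285. ] [411.5 183.1] [255.9 198.9]
12 (0, 0, 0) [ 671.4 -115.4  163. ] [411.  215.6] [256.2 227.7]
0 (0, 0, 22) [ 671.4 -115.4  173. ] [411.5 213.1] [256.  225.7]
0 (0, 0, 102) [ 671.4 -115.4  253. ] [415.9 192.2] [254.4 209.2]
0 (-16, 0, 122) [ 655.6 -113.   273. ] [410.8 186.5] [256.1 201.6]
0 (0, 0, 0) [ 671.4 -115.4  151. ] [410.4 218.5] [256.4 230. ]
```

```bash
python3 -m handwheel '[[[0,0,0,0.3,0],[0,0,0,0.2,0],[0,0,0,0.05,0],[0,0,0,0,0],[0,0,0,0,0]]]' 20| egrep 'pos|contact'; for i in 1 2 3 4 5; do python3 -m handwheel '[[[0,0,0,0.025,0],[0,0,0,0,0],[0,0,0,0,0]]]' | egrep 'pos|contact'; done
```

```text
eef_pos: [653.8, -112.9, 288.8]
contact_force: [0.0, 0.9, -0.0]
eef_pos: [653.8, -112.9, 287.8]
contact_force: [-0.5, -0.8, -0.6]
eef_pos: [653.8, -112.9, 287.1]
contact_force: [-0.6, 0.2, 3.5]
eef_pos: [654.0, -112.9, 286.7]
contact_force: [-0.0, -0.3, 6.1]
eef_pos: [654.1, -112.9, 286.3]
contact_force: [-0.0, 0.2, 8.6]
eef_pos: [654.1, -112.9, 285.9]
contact_force: [0.1, 1.4, 10.3]
```

```bash
for i in 1 2 3 4 ; do python3 -m handwheel '[[[0,0,0,0.025,0],[0,0,0,0,0],[0,0,0,0,0]]]' | egrep 'pos|contact'; done
```

```text
eef_pos: [654.2, -112.9, 284.7]
contact_force: [-0.4, 0.6, 10.0]
eef_pos: [654.2, -113.0, 284.4]
contact_force: [-0.4, 0.2, 14.4]
eef_pos: [654.2, -113.0, 283.6]
contact_force: [-1.5, 1.1, 14.8]
eef_pos: [654.2, -113.0, 282.8]
contact_force: [-2.4, 0.6, 15.0]
```

```bash
for i in 1 2 3 4 ; do python3 -m handwheel '[[[0,0,0,0.025,0],[0,0,0,0,0],[0,0,0,0,0]]]' | egrep 'pos|contact'; done
```

```text
eef_pos: [654.2, -113.0, 281.6]
contact_force: [-2.8, 0.7, 14.4]
eef_pos: [654.2, -113.0, 281.4]
contact_force: [-2.9, 0.5, 17.6]
eef_pos: [654.2, -113.0, 280.2]
contact_force: [-1.9, 0.6, 17.3]
eef_pos: [654.2, -113.0, 279.9]
contact_force: [-3.7, 1.1, 21.1]
```

```bash
for i in 1 2 3 ; do python3 -m handwheel '[[[0,0,0,0.02,0],[0,0,0,0,0],[0,0,0,0,0]]]' | egrep 'pos|contact'; done
```

```text
eef_pos: [654.2, -113.0, 279.0]
contact_force: [-3.6, 1.4, 19.3]
eef_pos: [654.2, -113.0, 278.8]
contact_force: [-4.4, 1.0, 22.3]
eef_pos: [654.3, -113.1, 278.5]
contact_force: [-5.6, 0.7, 24.8]
```

```bash
for i in 1 2 ; do python3 -m handwheel '[[[0,0,0,0.015,0],[0,0,0,0,0],[0,0,0,0,0]]]' | egrep 'pos|contact'; done
```

```text
eef_pos: [654.0, -112.9, 274.3]
contact_force: [-0.9, 0.3, 10.1]
eef_pos: [654.0, -112.9, 274.3]
contact_force: [-2.3, 1.1, 12.6]
```

It gave, dropped 4 mm and now stands solid. One firmer press to make sure it is home, then retreat and check.

```bash
python3 -m handwheel '[[[0,0,0,0.03,0],[0,0,0,0,0],[0,0,0,0,0],[0,0,0,0,0]]]' | egrep 'pos|contact'; python3 -m handwheel '[[[0,0,0,-0.2,0],[0,0,0,-0.6,0],[0,0,0,-1,0],[0,0.5,0,-0.8,0],[0,1,0,0,0],[0,1,0,0,0],[0,1,0,0,0],[0,0,0,0,0],[0,0,0,0,0]]]' | egrep 'time|pos|contact'
python3 - <<'E'
from h import *
W,D,S=list(look(("claw","claw_high","flange","bracket","seat"),("wrist","side","scene")))
E
```

```text
eef_pos: [654.0, -112.9, 274.1]
contact_force: [-3.5, 1.9, 17.4]
time_s: 33.55
eef_pos: [515.2, -92.0, 375.2]
contact_force: [1.0, 0.8, -0.4]
wrist claw [([314.4, 341.7], 0.51), ([313.5, 286.5], 0.38), ([611.9, 205.6], 0.29)]
wrist claw_high [([314.5, 340.8], 0.57)]
wrist flange [([317.3, 341.4], 0.72)]
wrist bracket [([314.1, 283.1], 0.7), ([449.2, 51.8], 0.55)]
wrist seat []
side claw [([345.0, 116.5], 0.77), ([240.1, 153.4], 0.57), ([410.3, 215.7], 0.56)]
side claw_high [([413.8, 192.7], 0.91), ([236.5, 135.8], 0.8), ([346.5, 102.0], 0.67)]
side flange [([408.2, 185.7], 0.75), ([343.0, 96.5], 0.73), ([239.9, 137.6], 0.71)]
side bracket [([409.6, 217.0], 0.86), ([349.7, 125.4], 0.76)]
side seat [([408.3, 212.1], 0.87)]
scene claw [([416.8, 181.4], 0.88), ([254.6, 226.1], 0.76), ([458.7, 279.8], 0.74)]
scene claw_high [([463.4, 261.8], 0.78), ([414.4, 166.1], 0.7), ([256.5, 204.9], 0.66)]
scene flange [([415.8, 167.2], 0.79), ([471.6, 258.6], 0.57), ([258.4, 199.1], 0.46)]
scene bracket [([415.2, 185.5], 0.83), ([456.3, 280.0], 0.56), ([255.3, 229.9], 0.54)]
scene seat [([258.9, 226.4], 0.72), ([394.7, 288.9], 0.51)]
```

```bash
python3 -c "
from station import manip
print(manip.job_done())"
```

```text
the job is handed in; nothing more can be done
None
```

The yellow arm hangs home on the free upright, level with the other arm. The catch gave with a snap at about 25 N, the arm then held solid under a firmer press, and I let go and handed the job in at about 34 s; the hand-in returned no verdict.

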